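# Slide the prop egg in front of the camera and lock it

## Task

The speckled egg on the slide carriage is locked in its parking position in the middle of the rail. Press the carriage's push-push plunger once so that it pops up and frees the carriage, slide the carriage to the end of the rail where the camera stands, then press the plunger again so that it stays down and locks the egg in front of the camera. Leave the loose eggs and the lidded tub beside the stage where they are.

Things in the scene. Friction and masses are not known exactly. Their poses are not given: they have to be found in the camera images.
- stage: slide stage, fixed: board 200 x 460 x 15 mm with an aluminium rail along y; origin under its middle, x away from the robot. A grey lamp bar 30 mm wide, underside 225 mm above the table, runs along y at x = -55 mm on posts at y = -214 and +214 mm. Its near edge is 12 mm beyond the raised plunger's top in x and 124 mm above it, so the tool must come in tilted along the plunger's axis
- plunger_top (a point): centre of the top face of the plunger's black cap (26 mm diameter, 7 mm thick, 18 mm steel stem), standing out of a grey housing on the robot side of the carriage. Moves with the plunger. z = its outward axis, leaning 28 degrees from vertical towards the stage's -x (robot) side; y along the rail. Press along -z, to the hard stop: about 7.5 mm farther from latched, 20 mm from up
- plunger (a joint): depth pressed in, m: 0 up (cap top 26 mm out of the housing), about 0.0123 latched, 0.020 hard stop. Starts latched. Pressed to the stop and let go, it springs up if it was latched and latches if it was up. Spring 2 N up, 4 N at the stop. Its bolt latches only at a slot: mid-rail or the two ends of travel (within 3 mm); elsewhere it jams at 4 to 8 mm. While down it holds the carriage
- carriage (a joint): position along the rail, m: 0 mid-rail, positive towards the stage's +y. End stops at -0.09 and +0.09, where the end slots are; it starts within 6 mm of mid-rail. It slides with about 2 N of friction and stays where it is left
- latch_grip (a point): centre of the grey latch housing on the carriage, 60 mm above the table: 36 mm wide along the rail (y), 34 mm across (x), 40 mm along the plunger's axis (z, outward), so its top face is 20 mm along +z. Grip it with fingers closing along y, or push its side, to slide the carriage. Its sides are free for 80 mm and more; fingers can reach 15 mm below this point along -z
- egg_center (a point): centre of the pale blue speckled egg (48 mm wide, 64 mm tall) fixed on the carriage beyond the latch housing, 87 mm above the table
- camera: black camera on a low tripod, 143 mm tall, fixed beyond one end of the rail's travel, lens towards the robot; origin on the table under it, y along the rail. With the carriage against that end's stop the egg is straight in front of the lens (egg centre at y = 0 in this frame). Beyond the other end stands a fixed paint pot, round, with a white lid
- egg_a: loose speckled egg on a glass foot, 84 mm tall, bystander; origin at its underside
- egg_b: loose smaller speckled egg on a glass foot, 66 mm tall, bystander; origin at its underside
- tub: loose clear tub with a white lid, 116 x 156 x 60 mm, bystander; origin at its underside

How it is judged (in metres and radians):
On the way, in this order (a step that is already met when the one before it is completed fails the run):
1. the plunger is up and the carriage free (value of joint plunger below 0.004 m), for 0.2 s.
2. the carriage is in front of the camera with the plunger still up (value of joint plunger below 0.004 m and y of egg_center in the frame of camera between -0.008 and 0.008 m), for 0.1 s.
At the end, for the whole second after the job is handed in: the plunger stays latched down by itself (pressed in 10 to 14.5 mm) with the egg within 8 mm of straight in front of the camera along the rail, the carriage at rest (value of joint plunger between 0.01 and 0.0145 m and y of egg_center in the frame of camera between -0.008 and 0.008 m and velocity of joint carriage between -0.01 and 0.01 m/s); the robot touches nothing.
It fails at once if a loose egg or the tub is moved by more than 20 mm (distance of any of egg_a, egg_b, tub from where it was at the start of the episode above 0.02 m).
It also fails if it takes over 51 s, if anything falls off the work surface, if the arm or the gripper's body presses on something with over 40 N, if the wrist force passes 120 N, or if a joint passes its speed limit or range.

## Robot

A 6-joint arm with a two-finger parallel gripper is mounted at the origin on the work surface. World frame = base frame: x ahead of the robot, y to its left, z up, the work surface at z = 0. Lengths are in m, angles in degrees, forces in N, time in s.
With the tool pointing down it reaches from about 0.25 to 0.725 m from the base axis. Payload 9.7 kg.
Tool frame: the origin (TCP) lies midway between the tips of the shut fingers; the grasp point (between the pads) lies 19 mm behind it; z points along the fingers, y is the line along which they close (so a half turn about z gives the same grasp; the last joint's range is limited). The gripper opens to 85 mm and grips with 20 to 120 N. Pads are 22 mm wide; open, the fingers measure 114 mm over their backs; the gripper's body (76 mm by 85 mm) begins 54 mm behind the grasp point. The pads swing forward as they close: fully open they stand 13 mm farther back than shut.
Start: joints at [-70.417, 4.979, 10.078, 95.1, 0, 90], TCP at [0.184, -0.518, 0.204] pointing down, gripper open.
Joint ranges: [-179.16, 179.16], [-48.56, 103.87], [-65.8, 70.77], [-126.05, 130.52], [-82.76, 87.17], [-180, 180]. Speed limits (degrees/s): [127.2, 127.2, 147.25, 180, 180, 180].

## Interface

Orientations are given as [roll, pitch, yaw] about the fixed x, y, z axes, in that order (R = Rz(yaw) Ry(pitch) Rx(roll)).
In Python, from workcell import bot gives the robot as it stands.
- The arm moves only by the shell command python3 -m crank 'ROWS' [FORCE]. ROWS is JSON, a list of rows, each an object with "gripper": the finger opening in mm, from 0 to 85.4; "travel": the shift along the tool's x, y, z in mm, a list of three; "twist": the turn, a rotation vector about the tool's x, y, z in rad, a list of three. In form: [{"gripper": gripper, "travel": [tx, ty, tz], "twist": [rx, ry, rz]}, ...]. A call has 1 to 12 rows; each row shifts and turns the commanded pose from where the row before left it, along the tool's axes as they then stand; what a row does not reach is not made up. A row lasts 1/8 s, in which the tool goes at most 62.5 mm and 10.7 degrees, less where a joint would pass 70% of its speed; a pose out of reach is approached as far as the arm can. A call is refused whole if a number of a shift passes 62.5 or a number of a turn 0.188, either way. A call with a gripper value outside its range is refused whole. The fingers move at their own pace and stop on an object; FORCE is the grip in N (left out, the last holds). Time passes only in rows, so rows that do not move let the fingers close. It gives the time, the measured TCP pose, the force, the opening and the grip force at its end, in the units of the state.
- bot.get_obs(): the state, without advancing time (a new reading comes with each control period).
- bot.camera(name): name is "scene" or "top" or "wrist"; returns the picture (400x640x3 uint8, red, green, blue); there is no depth.
- bot.calibration(name): a dict with "vfov" (degrees; the focal length in pixels is half the picture's height over the tangent of half this angle, whatever the lens; pixels are square), "cx", "cy" (the principal point, pixels), "camera_from_world" (4x4, takes a point from world to camera coordinates). Camera axes: x right, y down, z forward; pixel columns grow to the right and rows downward; lengths in m; the calibration is good to about 2 mm. A picture is of the moment at which its call begins: read the wrist's pose just before it. calibration takes no time and is no camera call; for the wrist camera it gives the pose at the moment of the call.
- bot.job_done(): hands the job in; it is judged then, once.
The state is a dict: "time": time; "q": joint angles; "qd": joint speeds; "joint_efforts": joint torques, N m; "ee_pos": TCP position; "tcp_rot": TCP orientation; "wrist_force": force on the tool from outside, world axes, zero at the start; "torque": the same for the moment, N m; "opening": finger opening in m; "grasp_force": force on a finger pad.
Only numpy, scipy, OpenCV 4.12 (cv2) and the standard library are available. Lean on these libraries where they do the work, as an engineer would, in place of code of your own. Each camera call takes 0.05 s, during which the arm holds its last target. There are 200 camera calls.

## Working session

There is one attempt and no reset: what is moved stays moved. The work goes in short steps, Python scripts to look and compute and a shell command to move; the robot and the scene stay as the last step left them, time stands still between calls to the robot, and variables do not carry over. Pictures are saved under pics/ and viewed, at most 12 in all, crops included, and the job is handed in when it is done.

```bash
mkdir -p pics; ls; python3 - <<'E'
from workcell import bot
import cv2
o=bot.get_obs();print(o)
for n in("scene","top"):
    cv2.imwrite(f"pics/{n}0.png",bot.camera(n)[:,:,::-1]);c=bot.calibration(n);print(n,c)
E
```

```text
pics
{'time': 0.0, 'q': array([-7.04154256e+01,  5.01079150e+00,  1.00328043e+01,  9.50982286e+01,
        1.46598564e-03,  9.00003553e+01]), 'qd': array([-0.01479965, -0.00511503,  0.02265837,  0.04482199,  0.04699222,
        0.04677637]), 'joint_efforts': array([-1.37810734e-03, -5.20382845e+01,  4.64803004e+01,  1.62379991e-02,
       -3.80181007e-05,  6.62565171e-06]), 'ee_pos': array([ 0.18427704, -0.51792743,  0.20297127]), 'tcp_rot': array([-1.79923784e+02, -1.46551166e-03,  1.95842171e+01]), 'wrist_force': array([ 0.10538698,  0.19269283, -0.08555977]), 'torque': array([ 0.06708762,  0.00983602, -0.00743083]), 'grasp_force': 0.0, 'opening': 0.08506824729435024}
scene {'vfov': 56.84121655702043, 'cx': 308.93272645608624, 'cy': 201.27760017011127, 'camera_from_world': array([[ 0.06948237,  0.99758132,  0.00192775, -0.04322098],
       [ 0.76484262, -0.05203109, -0.64211255, -0.36420016],
       [-0.64045918,  0.04608993, -0.76660795,  1.37717948],
       [ 0.        ,  0.        ,  0.        ,  1.        ]])}
top {'vfov': 54.524841248902085, 'cx': 321.1354745425131, 'cy': 207.74078262322135, 'camera_from_world': array([[ 0.00478536, -0.99987052, -0.01536399, -0.00569971],
       [-0.99134885, -0.00272818, -0.13122508,  0.55082727],
       [ 0.13116617,  0.01585903, -0.99123354,  1.25905068],
       [ 0.        ,  0.        ,  0.        ,  1.        ]])}
```

View pics/scene0.png

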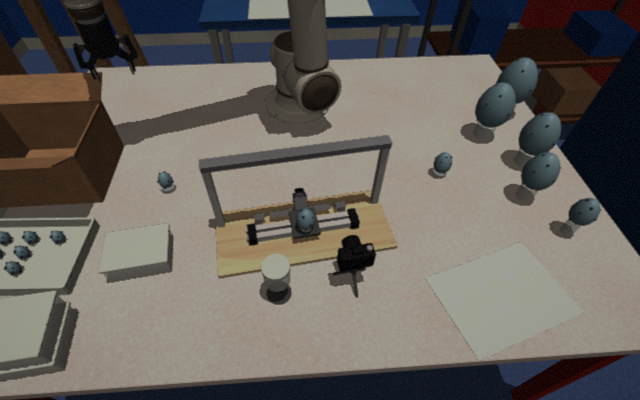

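View pics/top0.png

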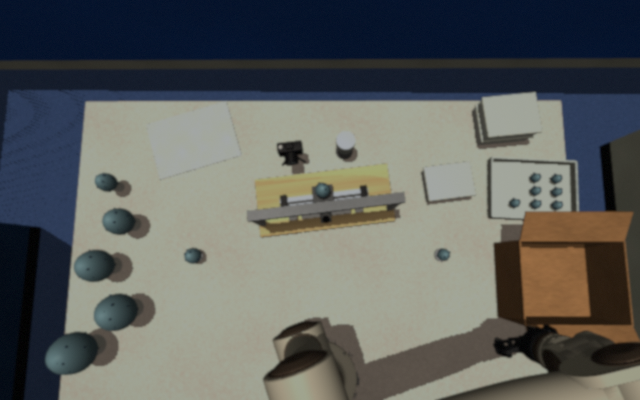

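The scene view shows the stage with the black cap at about (299,193), the egg at (306,218), the camera at (355,255) and the pot at (275,270), so the camera end is +y. In the top view the board spans (255-398, 165-235), with the lamp bar crossing it.

```bash
cat > h.py <<'E'
import numpy as np,cv2
def K(c):
    f=200/np.tan(np.radians(c["vfov"]/2));return f,c["cx"],c["cy"],c["camera_from_world"]
def ray(c,u,v):
    f,cx,cy,T=K(c);R=T[:3,:3];return -R.T@T[:3,3],R.T@np.array([(u-cx)/f,(v-cy)/f,1])
def onz(c,u,v,z):
    o,d=ray(c,u,v);return o+d*(z-o[2])/d[2]
def proj(c,p):
    f,cx,cy,T=K(c);q=T[:3,:3]@np.asarray(p)+T[:3,3];return f*q[0]/q[2]+cx,f*q[1]/q[2]+cy
def tri(obs):
    A=np.zeros((3,3));b=np.zeros(3)
    for c,u,v in obs:
        o,d=ray(c,u,v);d=d/np.linalg.norm(d);M=np.eye(3)-np.outer(d,d);A+=M;b+=M@o
    return np.linalg.solve(A,b)
E
python3 - <<'E'
from workcell import bot
from h import *
for n,(x0,y0,x1,y1) in dict(scene=(190,130,410,300),top=(230,120,420,250)).items():
    im=cv2.imread(f"pics/{n}0.png");c=bot.calibration(n)
    h=cv2.cvtColor(im,cv2.COLOR_BGR2HSV)
    m=cv2.inRange(h,(15,90,60),(35,255,255));mm=np.zeros_like(m);mm[y0:y1,x0:x1]=m[y0:y1,x0:x1]
    pts=cv2.findNonZero(cv2.morphologyEx(mm,cv2.MORPH_OPEN,np.ones((3,3))))[:,0]
    w=np.array([onz(c,u,v,.015)[:2] for u,v in pts])
    r=cv2.minAreaRect((w*1000).astype(np.float32));print(n,r)
    cr=cv2.resize(im[y0:y1,x0:x1],None,fx=3.5,fy=3.5,interpolation=cv2.INTER_CUBIC)
    cv2.imwrite(f"pics/{n}c.png",cv2.convertScaleAbs(cr,alpha=1.5,beta=10));
E
```

```text
scene ((574.2156372070312, -12.961502075195312), (189.11607360839844, 457.756591796875), 5.087545871734619)
top ((578.5501098632812, -14.776504516601562), (190.4258270263672, 454.7940979003906), 6.926069259643555)
```

View pics/scenec.png

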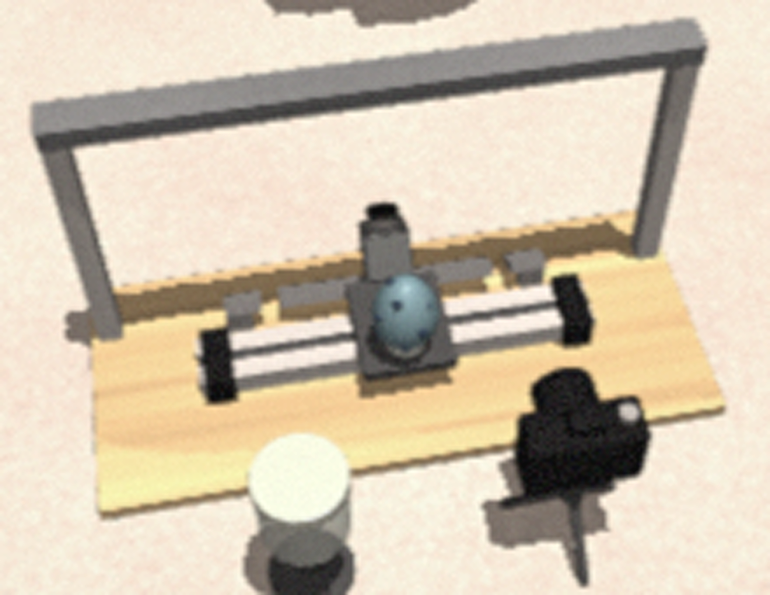

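View pics/topc.png

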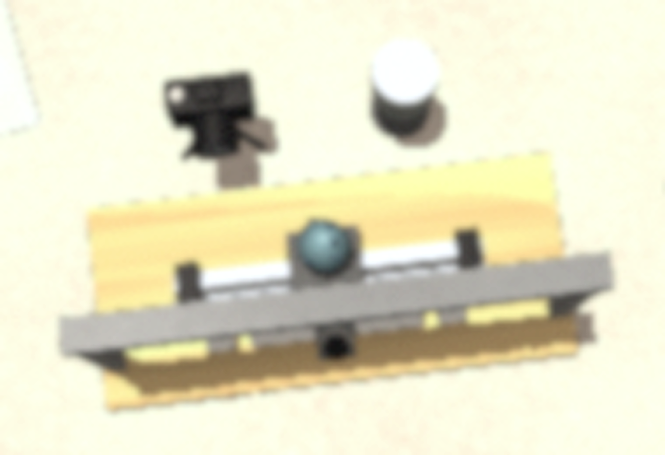

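```bash
python3 - <<'E'
from workcell import bot
from h import *
ct,cs=bot.calibration("top"),bot.calibration("scene")
T=lambda x,y:(ct,230+x/3.5,120+y/3.5)
S=lambda x,y:(cs,190+x/3.5,130+y/3.5)
for p in [T(88,212),T(552,152),T(578,352),T(108,410)]:print("T corner",onz(*p,.015).round(4))
for p in [S(102,512),S(722,404)]:print("S corner",onz(*p,.015).round(4))
for p in [S(102,517),S(722,412)]:print("S corner bottom",onz(*p,.0).round(4))
print("cap tri",tri([T(336,344),S(382,209)]),"z plane",onz(*T(336,344),.09),onz(*S(382,209),.09))
print("egg tri",tri([T(325,245),S(406,312)]),onz(*T(325,245),.087),onz(*S(406,312),.087))
# bar ends on the top face z~.24
for p in [T(60,318),T(610,254)]:print("bar",onz(*p,.24).round(4))
print("pot",onz(*T(406,70),.07))
E
```

```text
T corner [0.6471 0.2238 0.015 ]
T corner [ 0.7078 -0.2313  0.015 ]
T corner [ 0.5108 -0.2528  0.015 ]
T corner [0.4532 0.1992 0.015 ]
S corner [ 0.7121 -0.2253  0.015 ]
S corner [0.6536 0.2246 0.015 ]
S corner bottom [ 0.7076 -0.2284  0.    ]
S corner bottom [0.6511 0.228  0.    ]
cap tri [ 0.50995956 -0.01927936  0.08955694] z plane [ 0.50989079 -0.02014167  0.09      ] [ 0.51037219 -0.018431    0.09      ]
egg tri [ 0.60288773 -0.00792843  0.08160061] [ 0.60185447 -0.00970958  0.087     ] [ 0.60701352 -0.00645092  0.087     ]
bar [0.5145 0.2013 0.24  ]
bar [ 0.5676 -0.2406  0.24  ]
pot [ 0.77368388 -0.08571339  0.07      ]
```

```bash
python3 -m crank '[{"gripper":0,"travel":[35.5,-31,1],"twist":[0,0,0]},{"gripper":0,"travel":[35.5,-31,1],"twist":[0,0,0]},{"gripper":0,"travel":[35.5,-31,1],"twist":[0,0,0]},{"gripper":0,"travel":[35.5,-31,1],"twist":[0,0,0]},{"gripper":0,"travel":[35.5,-31,1],"twist":[0,0,0]},{"gripper":0,"travel":[35.5,-31,1],"twist":[0,0,0]},{"gripper":0,"travel":[35.5,-31,1],"twist":[0,0,0]},{"gripper":0,"travel":[35.5,-31,1],"twist":[0,0,0]},{"gripper":0,"travel":[35.5,-31,1],"twist":[0,0,0]},{"gripper":0,"travel":[35.5,-31,1],"twist":[0,0,0]},{"gripper":0,"travel":[30,-28,1],"twist":[0,0,0]}]' 30
cat >> h.py <<'E'
from scipy.spatial.transform import Rotation as Ro
YAW=np.radians(7.2)
ex=np.array([np.cos(YAW),np.sin(YAW),0]);ey=np.array([-np.sin(YAW),np.cos(YAW),0])
s,c_=np.sin(np.radians(28)),np.cos(np.radians(28))
n=-s*ex+c_*np.array([0,0,1])
RT=np.column_stack([np.cross(-ey,-n),-ey,-n])
def togo(o,p):
    R=Ro.from_euler('xyz',o["tcp_rot"],degrees=True);
    print("travel now-axes mm",(R.inv().apply(np.asarray(p)-o["ee_pos"])*1000).round(1),"twist",(R.inv()*Ro.from_matrix(RT)).as_rotvec().round(4))
E
python3 - <<'E'
from workcell import bot
from h import *
o=bot.get_obs();cap=np.array([.508,-.019,.09]);togo(o,cap+.1*n)
c=bot.calibration("wrist");T=c["camera_from_world"]
cp=-T[:3,:3].T@T[:3,3];R=Ro.from_euler('xyz',o["tcp_rot"],degrees=True);print("cam in tool",R.inv().apply(cp-o["ee_pos"]),"fwd",R.inv().apply(T[2,:3]))
E
```

```text
time: 1.48
ee_pos: [0.4343, -0.0691, 0.1924]
tcp_rot: [-180.0, 0.0, 19.6]
wrist_force: [-0.1, -0.7, -0.3]
opening: -0.0002
grasp_force: 0.0
travel now-axes mm [ 40.4 -32.5  14.1] twist [-0.053   0.487   0.2124]
cam in tool [ 0.07105061  0.00034661 -0.16996131] fwd [-2.83538339e-01 -2.70592644e-05  9.58960901e-01]
```

```bash
python3 - <<'E'
from workcell import bot
print(bot.get_obs()["q"])
E
python3 -m crank '[{"gripper":0,"travel":[0,0,0],"twist":[0,0,0.15]}]'
python3 - <<'E'
from workcell import bot
print(bot.get_obs()["q"])
E
```

```text
[-9.03540209e+00 -1.02361155e+01 -5.82604405e+00  9.44247044e+01
 -4.26786628e-05  1.51347698e+02]
time: 1.6
ee_pos: [0.4344, -0.0685, 0.192]
tcp_rot: [-180.0, 0.1, 11.0]
wrist_force: [-0.0, 0.2, -0.0]
opening: -0.0001
grasp_force: 0.0
[-8.97296542e+00 -1.01848545e+01 -5.82508146e+00  9.44258112e+01
  2.05557974e-02  1.59990496e+02]
```

```bash
python3 -m crank '[{"gripper":0,"travel":[0,0,0],"twist":[0,0,-0.18]},{"gripper":0,"travel":[0,0,0],"twist":[0,0,-0.18]},{"gripper":0,"travel":[0,0,0],"twist":[0,0,-0.18]},{"gripper":0,"travel":[0,0,0],"twist":[0,0,-0.18]},{"gripper":0,"travel":[0,0,0],"twist":[0,0,-0.18]},{"gripper":0,"travel":[0,0,0],"twist":[0,0,-0.18]},{"gripper":0,"travel":[0,0,0],"twist":[0,0,-0.18]},{"gripper":0,"travel":[0,0,0],"twist":[0,0,-0.18]},{"gripper":0,"travel":[0,0,0],"twist":[0,0,-0.18]},{"gripper":0,"travel":[0,0,0],"twist":[0,0,-0.18]},{"gripper":0,"travel":[0,0,0],"twist":[0,0,-0.18]},{"gripper":0,"travel":[0,0,0],"twist":[0,0,-0.18]}]' >/dev/null
python3 -m crank '[{"gripper":0,"travel":[0,0,0],"twist":[0,0,-0.18]},{"gripper":0,"travel":[0,0,0],"twist":[0,0,-0.18]},{"gripper":0,"travel":[0,0,0],"twist":[0,0,-0.18]},{"gripper":0,"travel":[0,0,0],"twist":[0,0,-0.18]},{"gripper":0,"travel":[0,0,0],"twist":[0,0,-0.18]},{"gripper":0,"travel":[0,0,0],"twist":[0,0,0]}]'
sed -i 's/^RT=.*/RT=np.column_stack([np.cross(ey,-n),ey,-n])/' h.py
python3 - <<'E'
from workcell import bot
from h import *
o=bot.get_obs();cap=np.array([.508,-.019,.09]);togo(o,cap+.1*n)
E
```

```text
time: 3.85
ee_pos: [0.4336, -0.0707, 0.1924]
tcp_rot: [180.0, -0.0, -173.8]
wrist_force: [-0.4, -0.7, -0.6]
opening: 0.0002
grasp_force: 0.0
travel now-axes mm [-32.6  42.5  14.1] twist [-0.0039 -0.4892 -0.0164]
```

```bash
python3 -m crank '[{"gripper":0,"travel":[-32.6,42.5,14],"twist":[0,0,-0.016]},{"gripper":0,"travel":[0,0,0],"twist":[0,-0.163,0]},{"gripper":0,"travel":[0,0,0],"twist":[0,-0.163,0]},{"gripper":0,"travel":[0,0,0],"twist":[0,-0.163,0]},{"gripper":0,"travel":[0,0,0],"twist":[0,0,0]}]'
python3 - <<'E'
from workcell import bot
from h import *
o=bot.get_obs();cap=np.array([.508,-.019,.09]);togo(o,cap+.1*n)
c=bot.calibration("wrist");im=bot.camera("wrist")[:,:,::-1];cv2.imwrite("pics/w1.png",im)
print(proj(c,cap),proj(c,o["ee_pos"]))
np.save("c1.npy",c,allow_pickle=True)
E
```

```text
time: 4.47
ee_pos: [0.4589, -0.0249, 0.1777]
tcp_rot: [179.9, 28.2, -173.1]
wrist_force: [0.2, -0.3, 0.2]
opening: -0.0004
grasp_force: 0.0
travel now-axes mm [-2.5 -0.3  0.7] twist [-0.0006  0.003  -0.0043]
(np.float64(325.34811700958295), np.float64(191.6395448391943)) (np.float64(326.0211877944582), np.float64(238.93875804268376))
```

View pics/w1.png

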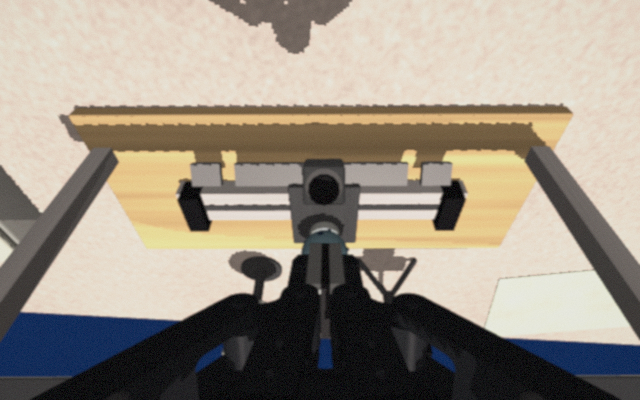

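The wrist view shows the black cap at (323,188), about 4 px from the predicted (325,192), with the rail level in the picture. The fingers are at the bottom.

```bash
python3 - <<'E'
from workcell import bot
from h import *
c=np.load("c1.npy",allow_pickle=True).item();im=cv2.imread("pics/w1.png")
g=cv2.cvtColor(im,cv2.COLOR_BGR2GRAY)[160:215,300:350]
m=cv2.inRange(g,0,30);k,l,st,ce=cv2.connectedComponentsWithStats(m)
i=1+st[1:,4].argmax();print(st[i],ce[i]+[300,160])
u,v=ce[i]+[300,160];cap=onz(c,u,v,.0888);print(cap)
# board front edge slope
h=cv2.cvtColor(im,cv2.COLOR_BGR2HSV)
o=bot.get_obs();togo(o,cap+.1*n);togo(o,cap)
a,b=onz(c,75,108,.015),onz(c,568,108,.015);print(a,b,np.degrees(np.arctan2(b[0]-a[0],a[1]-b[1])))
E
```

```text
[  9  15  29  30 632] [323.32594937 190.11075949]
[ 0.50764608 -0.0206782   0.0888    ]
travel now-axes mm [ 0.5 -1.6  2. ] twist [-0.0008  0.0019 -0.0035]
travel now-axes mm [  0.7  -1.5 102. ] twist [-0.0008  0.0019 -0.0035]
[ 0.50361367 -0.24392252  0.015     ] [0.45072354 0.19234903 0.015     ] -173.08764295956524
```

```bash
python3 -m crank '[{"gripper":0,"travel":[0,-1.5,45],"twist":[0,0,0]},{"gripper":0,"travel":[0,0,45],"twist":[0,0,0]},{"gripper":0,"travel":[0,0,6],"twist":[0,0,0]},{"gripper":0,"travel":[0,0,3],"twist":[0,0,0]},{"gripper":0,"travel":[0,0,0],"twist":[0,0,0]}]'
python3 -m crank '[{"gripper":0,"travel":[0,0,3],"twist":[0,0,0]},{"gripper":0,"travel":[0,0,3],"twist":[0,0,0]},{"gripper":0,"travel":[0,0,0],"twist":[0,0,0]}]'
```

```text
time: 5.15
ee_pos: [0.5086, -0.0206, 0.0929]
tcp_rot: [-180.0, 28.1, -172.8]
wrist_force: [-0.7, -0.2, -0.7]
opening: -0.0001
grasp_force: 0.0
time: 5.52
ee_pos: [0.5106, -0.0201, 0.086]
tcp_rot: [180.0, 28.0, -172.8]
wrist_force: [-0.2, -0.2, 0.4]
opening: 0.0001
grasp_force: 0.0
```

```bash
python3 -m crank '[{"gripper":0,"travel":[0,0,2],"twist":[0,0,0]},{"gripper":0,"travel":[0,0,2],"twist":[0,0,0]},{"gripper":0,"travel":[0,0,0],"twist":[0,0,0]}]'
python3 -m crank '[{"gripper":0,"travel":[0,0,2],"twist":[0,0,0]},{"gripper":0,"travel":[0,0,1.5],"twist":[0,0,0]},{"gripper":0,"travel":[0,0,0],"twist":[0,0,0]}]'
```

```text
time: 5.9
ee_pos: [0.5124, -0.0199, 0.0822]
tcp_rot: [180.0, 28.0, -172.8]
wrist_force: [-0.4, -0.4, 0.4]
opening: -0.0001
grasp_force: 0.0
time: 6.28
ee_pos: [0.5141, -0.0197, 0.0792]
tcp_rot: [180.0, 28.0, -172.8]
wrist_force: [-0.0, 0.3, -0.1]
opening: 0.0003
grasp_force: 0.0
```

```bash
python3 - <<'E'
from workcell import bot
import cv2,numpy as np
a=bot.camera("scene")[:,:,::-1][170:250,240:370];b=bot.camera("wrist")[:,:,::-1][130:330,220:430]
a=cv2.resize(a,(650,400),interpolation=cv2.INTER_CUBIC);b=cv2.resize(b,(420,400))
cv2.imwrite("pics/p2.png",cv2.convertScaleAbs(cv2.resize(np.hstack([a,b]),(800,300)),alpha=1.5,beta=20))
E
```

```text
(no output)
```

View pics/p2.png

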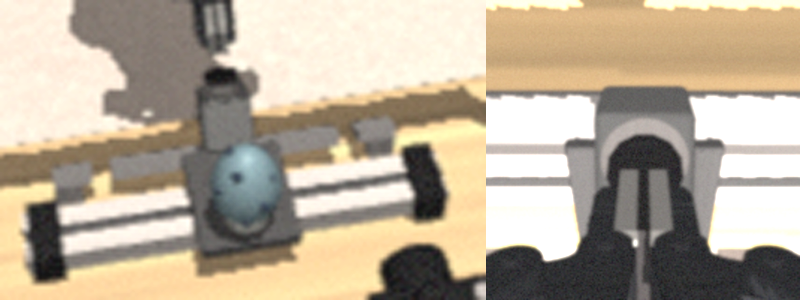

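Left (scene): the shut tips at (218,48) still stand clear of the cap at (220,75). Right (wrist): the tips cover the lower half of the cap. So the tips haven't touched yet.

```bash
python3 - <<'E'
from workcell import bot
from h import *
o=bot.get_obs();p=o["ee_pos"];cs=bot.calibration("scene");cw=bot.calibration("wrist")
print(p,"scene",proj(cs,p),"wrist",proj(cw,p), "q",o["q"])
cap=[.5076,-.0207,.0888];print(proj(cs,cap),proj(cw,cap))
tipw=(220+(645-486)/314*210,130+170/300*200);print("tip wrist",tipw)
print("tip tri",tri([(cs,298.3,183.3),(cw,tipw[0],130+172/300*200)]))
E
```

```text
[ 0.51415371 -0.01967085  0.07938997] scene (np.float64(298.82625719419144), np.float64(193.44202204781618)) wrist (np.float64(326.06075108154135), np.float64(239.09785355322182)) q [ -5.91344156 -30.7240783  -38.85741013  54.47451199   6.13443736
 -11.65051404]
(np.float64(298.2444179599469), np.float64(189.28170947610724)) (np.float64(325.7396358118734), np.float64(245.62280419177773))
tip wrist (326.3375796178344, 243.33333333333331)
tip tri [ 0.49485657 -0.02088969  0.09819992]
```

```bash
for i in 1; do python3 -m crank '[{"gripper":0,"travel":[0,0,3],"twist":[0,0,0]},{"gripper":0,"travel":[0,0,2],"twist":[0,0,0]},{"gripper":0,"travel":[0,0,0],"twist":[0,0,0]}]'; done
python3 -m crank '[{"gripper":0,"travel":[0,0,3],"twist":[0,0,0]},{"gripper":0,"travel":[0,0,2],"twist":[0,0,0]},{"gripper":0,"travel":[0,0,0],"twist":[0,0,0]}]'
python3 -m crank '[{"gripper":0,"travel":[0,0,2],"twist":[0,0,0]},{"gripper":0,"travel":[0,0,1],"twist":[0,0,0]},{"gripper":0,"travel":[0,0,0],"twist":[0,0,0]}]'
```

```text
time: 6.75
ee_pos: [0.5164, -0.0194, 0.0746]
tcp_rot: [180.0, 28.0, -172.8]
wrist_force: [-0.8, -0.3, 0.2]
opening: 0.0002
grasp_force: 0.0
time: 7.12
ee_pos: [0.5187, -0.0191, 0.0702]
tcp_rot: [180.0, 28.0, -172.8]
wrist_force: [-0.1, -0.6, -1.1]
opening: 0.0
grasp_force: 0.0
time: 7.5
ee_pos: [0.5202, -0.0189, 0.0678]
tcp_rot: [180.0, 28.0, -172.8]
wrist_force: [-0.2, -0.1, -0.8]
opening: -0.0003
grasp_force: 0.0
```

```bash
python3 -m crank '[{"gripper":0,"travel":[0,0,2],"twist":[0,0,0]},{"gripper":0,"travel":[0,0,1],"twist":[0,0,0]},{"gripper":0,"travel":[0,0,0],"twist":[0,0,0]}]'
python3 -m crank '[{"gripper":0,"travel":[0,0,2],"twist":[0,0,0]},{"gripper":0,"travel":[0,0,0],"twist":[0,0,0]}]'
python3 - <<'E'
from workcell import bot
import cv2,numpy as np
a=bot.camera("scene")[:,:,::-1][170:250,240:370];b=bot.camera("wrist")[:,:,::-1][130:330,220:430]
a=cv2.resize(a,(650,400),interpolation=cv2.INTER_CUBIC);b=cv2.resize(b,(420,400))
cv2.imwrite("pics/p3.png",cv2.convertScaleAbs(cv2.resize(np.hstack([a,b]),(800,300)),alpha=1.5,beta=20))
E
```

```text
time: 7.88
ee_pos: [0.5216, -0.0188, 0.0653]
tcp_rot: [-180.0, 28.0, -172.8]
wrist_force: [-2.0, -0.1, 2.3]
opening: -0.0
grasp_force: 1.3
time: 8.12
ee_pos: [0.5226, -0.0187, 0.0634]
tcp_rot: [-180.0, 28.0, -172.8]
wrist_force: [-3.1, -0.1, 2.4]
opening: 0.0001
grasp_force: 1.6
```

View pics/p3.png

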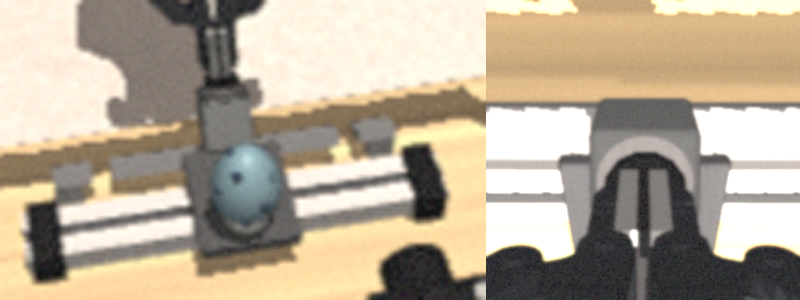

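In both views the tips now rest on the cap, and the force is 3-4 N. I'll press on to the stop.

```bash
python3 -m crank '[{"gripper":0,"travel":[0,0,2],"twist":[0,0,0]},{"gripper":0,"travel":[0,0,2],"twist":[0,0,0]},{"gripper":0,"travel":[0,0,0],"twist":[0,0,0]}]'
python3 -m crank '[{"gripper":0,"travel":[0,0,1],"twist":[0,0,0]},{"gripper":0,"travel":[0,0,0],"twist":[0,0,0]}]'
python3 -m crank '[{"gripper":0,"travel":[0,0,1],"twist":[0,0,0]},{"gripper":0,"travel":[0,0,0],"twist":[0,0,0]}]'
```

```text
time: 8.6
ee_pos: [0.5245, -0.0184, 0.0598]
tcp_rot: [-180.0, 28.0, -172.8]
wrist_force: [-2.4, -0.6, 2.7]
opening: 0.0
grasp_force: 1.8
time: 8.85
ee_pos: [0.5249, -0.0183, 0.059]
tcp_rot: [-180.0, 28.0, -172.8]
wrist_force: [-2.1, -0.9, 3.7]
opening: -0.0001
grasp_force: 1.9
time: 9.1
ee_pos: [0.5252, -0.0183, 0.0587]
tcp_rot: [-180.0, 28.0, -172.8]
wrist_force: [-10.5, -0.3, 9.0]
opening: 0.0002
grasp_force: 6.3
```

```bash
python3 -m crank '[{"gripper":0,"travel":[0,0,1],"twist":[0,0,0]},{"gripper":0,"travel":[0,0,-3],"twist":[0,0,0]},{"gripper":0,"travel":[0,0,-10],"twist":[0,0,0]},{"gripper":0,"travel":[0,0,-25],"twist":[0,0,0]},{"gripper":0,"travel":[0,0,-22],"twist":[0,0,0]},{"gripper":0,"travel":[0,0,0],"twist":[0,0,0]}]'
python3 - <<'E'
from workcell import bot
import cv2,numpy as np
a=bot.camera("scene")[:,:,::-1][170:250,240:370];b=bot.camera("wrist")[:,:,::-1][130:330,220:430]
a=cv2.resize(a,(650,400),interpolation=cv2.INTER_CUBIC);b=cv2.resize(b,(420,400))
cv2.imwrite("pics/p4.png",cv2.convertScaleAbs(cv2.resize(np.hstack([a,b]),(800,300)),alpha=1.5,beta=20))
E
```

```text
time: 9.85
ee_pos: [0.4984, -0.0219, 0.1122]
tcp_rot: [-180.0, 28.2, -172.8]
wrist_force: [0.3, 0.6, -0.1]
opening: -0.0
grasp_force: 0.0
```

View pics/p4.png

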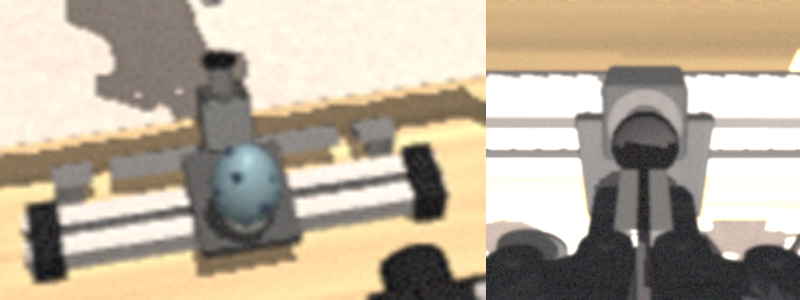

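The cap now stands clearly higher, at (220,60) with its stem visible, so the plunger is up. I'll go round to the −y side and push the housing with shut fingers.

```bash
python3 -m crank '[{"gripper":0,"travel":[0,-30,0],"twist":[0,0,0]},{"gripper":0,"travel":[0,-30,0],"twist":[0,0,0]},{"gripper":0,"travel":[0,0,40],"twist":[0,0,0]},{"gripper":0,"travel":[0,0,30],"twist":[0,0,0]},{"gripper":0,"travel":[0,0,11],"twist":[0,0,0]},{"gripper":0,"travel":[0,0,0],"twist":[0,0,0]}]'
python3 -m crank '[{"gripper":0,"travel":[0,10,0],"twist":[0,0,0]},{"gripper":0,"travel":[0,8,0],"twist":[0,0,0]},{"gripper":0,"travel":[0,6,0],"twist":[0,0,0]},{"gripper":0,"travel":[0,4,0],"twist":[0,0,0]},{"gripper":0,"travel":[0,4,0],"twist":[0,0,0]},{"gripper":0,"travel":[0,4,0],"twist":[0,0,0]},{"gripper":0,"travel":[0,4,0],"twist":[0,0,0]}]'
```

```text
time: 10.7
ee_pos: [0.5426, -0.0761, 0.0376]
tcp_rot: [179.9, 27.9, -172.8]
wrist_force: [-0.3, 0.1, 1.0]
opening: -0.0003
grasp_force: 0.0
time: 11.58
ee_pos: [0.5383, -0.0367, 0.039]
tcp_rot: [-180.0, 28.0, -172.8]
wrist_force: [0.2, -1.3, 1.9]
opening: 0.0003
grasp_force: 1.3
```

```bash
python3 - <<'E'
from workcell import bot
import cv2,numpy as np
a=bot.camera("scene")[:,:,::-1][170:250,240:370];b=bot.camera("wrist")[:,:,::-1][130:330,220:430]
a=cv2.resize(a,(650,400),interpolation=cv2.INTER_CUBIC);b=cv2.resize(b,(420,400))
cv2.imwrite("pics/p5.png",cv2.convertScaleAbs(cv2.resize(np.hstack([a,b]),(800,300)),alpha=1.5,beta=20))
E
```

```text
(no output)
```

View pics/p5.png

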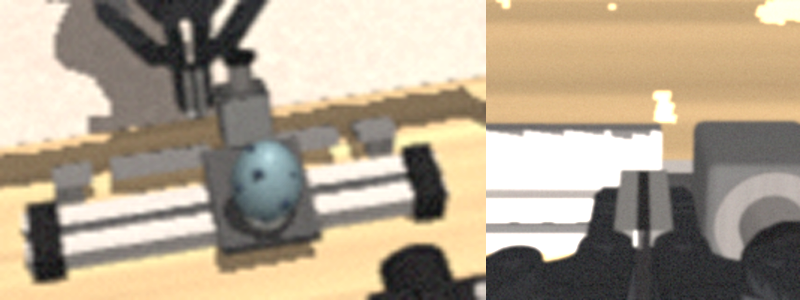

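The wrist view shows the knuckle of the right finger pushing the cap side, with a gap between the tip and the housing. The scene view shows the carriage already about 10 mm along with the cap still up, so I'll continue.

```bash
python3 -m crank '[{"gripper":0,"travel":[0,6,0],"twist":[0,0,0]},{"gripper":0,"travel":[0,6,0],"twist":[0,0,0]},{"gripper":0,"travel":[0,6,0],"twist":[0,0,0]},{"gripper":0,"travel":[0,6,0],"twist":[0,0,0]},{"gripper":0,"travel":[0,6,0],"twist":[0,0,0]},{"gripper":0,"travel":[0,6,0],"twist":[0,0,0]},{"gripper":0,"travel":[0,6,0],"twist":[0,0,0]},{"gripper":0,"travel":[0,6,0],"twist":[0,0,0]},{"gripper":0,"travel":[0,6,0],"twist":[0,0,0]},{"gripper":0,"travel":[0,4,0],"twist":[0,0,0]},{"gripper":0,"travel":[0,2,0],"twist":[0,0,0]}]'
python3 -m crank '[{"gripper":0,"travel":[0,4,0],"twist":[0,0,0]},{"gripper":0,"travel":[0,4,0],"twist":[0,0,0]},{"gripper":0,"travel":[0,2,0],"twist":[0,0,0]}]'
python3 -m crank '[{"gripper":0,"travel":[0,2,0],"twist":[0,0,0]},{"gripper":0,"travel":[0,2,0],"twist":[0,0,0]}]'
python3 - <<'E'
from workcell import bot
import cv2,numpy as np
a=bot.camera("scene")[:,:,::-1][170:250,240:370];b=bot.camera("wrist")[:,:,::-1][130:330,220:430]
a=cv2.resize(a,(650,400),interpolation=cv2.INTER_CUBIC);b=cv2.resize(b,(420,400))
cv2.imwrite("pics/p6.png",cv2.convertScaleAbs(cv2.resize(np.hstack([a,b]),(800,300)),alpha=1.5,beta=20))
E
```

```text
time: 13.05
ee_pos: [0.5304, 0.023, 0.0387]
tcp_rot: [180.0, 28.0, -172.8]
wrist_force: [-0.3, -1.4, 2.4]
opening: 0.0001
grasp_force: 1.3
time: 13.42
ee_pos: [0.5292, 0.0329, 0.0387]
tcp_rot: [180.0, 28.0, -172.8]
wrist_force: [1.1, -2.3, 2.3]
opening: -0.0
grasp_force: 1.2
time: 13.68
ee_pos: [0.5288, 0.0365, 0.0387]
tcp_rot: [-180.0, 28.0, -172.8]
wrist_force: [0.4, -5.0, 2.3]
opening: -0.0002
grasp_force: 2.2
```

View pics/p6.png

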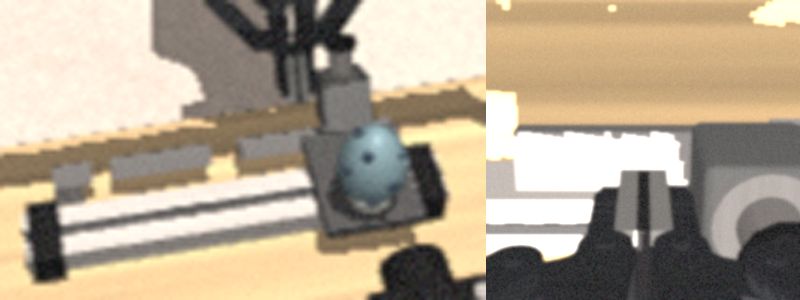

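The scene view shows the carriage block against the right end stop at (430,180), with the cap up. I'll nudge it once more to make sure it is seated.

```bash
python3 -m crank '[{"gripper":0,"travel":[0,1.5,0],"twist":[0,0,0]},{"gripper":0,"travel":[0,0,0],"twist":[0,0,0]}]'
python3 -m crank '[{"gripper":0,"travel":[0,1.5,0],"twist":[0,0,0]},{"gripper":0,"travel":[0,0,0],"twist":[0,0,0]}]'
```

```text
time: 14.02
ee_pos: [0.5284, 0.0377, 0.0386]
tcp_rot: [-180.0, 28.0, -172.8]
wrist_force: [0.1, -4.3, 3.0]
opening: -0.0001
grasp_force: 2.1
time: 14.28
ee_pos: [0.5282, 0.0387, 0.0385]
tcp_rot: [-179.9, 28.0, -172.8]
wrist_force: [0.0, -7.6, 2.3]
opening: -0.0001
grasp_force: 3.6
```

```bash
python3 -m crank '[{"gripper":0,"travel":[0,2,0],"twist":[0,0,0]},{"gripper":0,"travel":[0,0,0],"twist":[0,0,0]}]'
python3 -m crank '[{"gripper":0,"travel":[0,-8,0],"twist":[0,0,0]},{"gripper":0,"travel":[0,-22,0],"twist":[0,0,0]},{"gripper":0,"travel":[0,0,-41],"twist":[0,0,0]},{"gripper":0,"travel":[0,0,-40],"twist":[0,0,0]},{"gripper":0,"travel":[0,0,0],"twist":[0,0,0]}]'
python3 - <<'E'
from workcell import bot
from h import *
YAWs=ey
o=bot.get_obs();P=np.array([.5252,-.0183,.0587])
cw=bot.calibration("wrist");im=bot.camera("wrist")[:,:,::-1];cv2.imwrite("pics/p7w.png",im)
np.save("c7.npy",cw,allow_pickle=True)
for d in (84,87,90): togo(o,P+d/1000*ey+.06*n)
cap0=np.array([.5076,-.0207,.0888])+.0123*n
print("pred cap px",[np.round(proj(cw,cap0+d/1000*ey),1) for d in(84,87,90)])
cv2.imwrite("pics/p7.png",cv2.convertScaleAbs(im,alpha=1.5,beta=20))
E
```

```text
time: 14.52
ee_pos: [0.5282, 0.0388, 0.0386]
tcp_rot: [-179.7, 28.0, -172.9]
wrist_force: [-0.1, -18.8, 2.7]
opening: -0.0003
grasp_force: 8.7
time: 15.15
ee_pos: [0.4948, 0.0071, 0.1134]
tcp_rot: [180.0, 28.3, -172.8]
wrist_force: [-0.3, -0.4, -0.6]
opening: -0.0001
grasp_force: 0.0
travel now-axes mm [ 1.8 55.   1. ] twist [0.0006 0.0046 0.0007]
travel now-axes mm [ 1.8 58.   1. ] twist [0.0006 0.0046 0.0007]
travel now-axes mm [ 1.8 61.   1. ] twist [0.0006 0.0046 0.0007]
pred cap px [array([423.8, 223.6]), array([429.2, 223.6]), array([434.5, 223.6])]
```

View pics/p7.png

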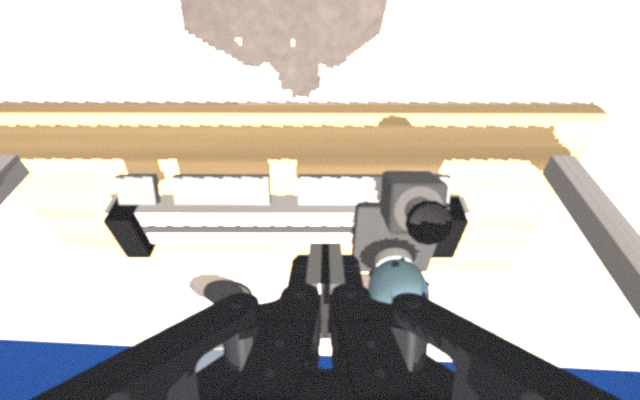

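The carriage sits against the end block with the cap up at (429,222), which matches an 87 mm shift. I'll move over the cap and press.

```bash
python3 -m crank '[{"gripper":0,"travel":[1.8,30,0],"twist":[0,0.004,0]},{"gripper":0,"travel":[0,28,0],"twist":[0,0,0]},{"gripper":0,"travel":[0,0,30],"twist":[0,0,0]},{"gripper":0,"travel":[0,0,10],"twist":[0,0,0]},{"gripper":0,"travel":[0,0,4],"twist":[0,0,0]},{"gripper":0,"travel":[0,0,4],"twist":[0,0,0]},{"gripper":0,"travel":[0,0,4],"twist":[0,0,0]},{"gripper":0,"travel":[0,0,3],"twist":[0,0,0]},{"gripper":0,"travel":[0,0,0],"twist":[0,0,0]}]'
python3 -m crank '[{"gripper":0,"travel":[0,0,2.5],"twist":[0,0,0]},{"gripper":0,"travel":[0,0,2.5],"twist":[0,0,0]},{"gripper":0,"travel":[0,0,0],"twist":[0,0,0]}]'
```

```text
time: 16.32
ee_pos: [0.5109, 0.0673, 0.0608]
tcp_rot: [-180.0, 27.8, -172.8]
wrist_force: [-2.9, -1.9, 2.1]
opening: 0.0003
grasp_force: 1.7
time: 16.7
ee_pos: [0.5129, 0.0678, 0.0577]
tcp_rot: [-180.0, 27.8, -172.8]
wrist_force: [-19.6, -3.5, 18.0]
opening: 0.0001
grasp_force: 12.7
```

Hard stop reached at about 27 N, so I'll release and back away.

```bash
python3 -m crank '[{"gripper":0,"travel":[0,0,-3],"twist":[0,0,0]},{"gripper":0,"travel":[0,0,-6],"twist":[0,0,0]},{"gripper":0,"travel":[0,0,-20],"twist":[0,0,0]},{"gripper":0,"travel":[0,0,-40],"twist":[0,0,0]},{"gripper":0,"travel":[0,0,-40],"twist":[0,0,0]},{"gripper":0,"travel":[0,0,0],"twist":[0,0,0]},{"gripper":0,"travel":[0,0,0],"twist":[0,0,0]}]'
python3 - <<'E'
from workcell import bot
from h import *
cw=bot.calibration("wrist");w=bot.camera("wrist")[:,:,::-1]
a=bot.camera("scene")[:,:,::-1][170:250,240:370]
a=cv2.resize(a,(650,400),interpolation=cv2.INTER_CUBIC);b=w[130:330,220:430]
b=cv2.resize(b,(420,400))
cv2.imwrite("pics/p8.png",cv2.convertScaleAbs(cv2.resize(np.hstack([a,b]),(800,300)),alpha=1.5,beta=20))
cap=np.array([.5076,-.0207,.0888])+.087*ey
print("latched/up px",proj(cw,cap),proj(cw,cap+.0123*n))
g=cv2.cvtColor(w,cv2.COLOR_BGR2GRAY)[150:225,295:355];k,l,st,ce=cv2.connectedComponentsWithStats(cv2.inRange(g,0,30))
for i in range(1,k):
    if st[i,4]>100:print(st[i],ce[i]+[295,150])
E
```

```text
time: 17.58
ee_pos: [0.4627, 0.0616, 0.1522]
tcp_rot: [180.0, 27.8, -172.8]
wrist_force: [-0.2, -0.4, -0.2]
opening: -0.0001
grasp_force: 0.0
latched/up px (np.float64(325.29926276955024), np.float64(200.3566027405656)) (np.float64(325.3278985280641), np.float64(205.49962296772597))
[ 14  34  33  32 764] [325.16623037 200.61387435]
```

View pics/p8.png

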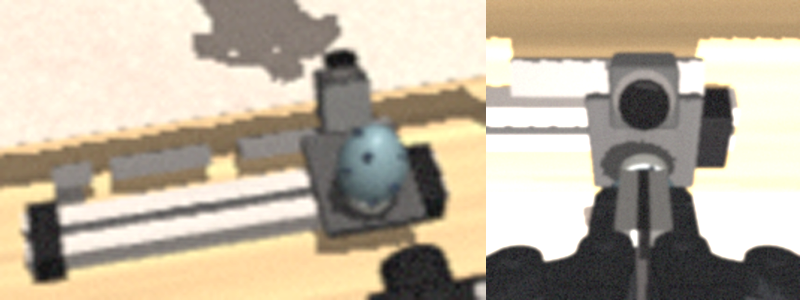

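The cap is low on the housing at (341,60) in the scene view, and at wrist pixel (325.2,200.6), where the latched prediction is (325.3,200.4) and the raised one is row 205.5. It is latched at the end stop.

```bash
python3 -c "
from workcell import bot
print(bot.job_done())"
```

```text
the job is handed in; nothing more can be done
None
```

I freed the carriage, slid it against the end stop on the camera side and pressed the plunger again. The last pictures show it latched there, and I handed the job in at about 18 s; no verdict came back.

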